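Load the battery and hold the split housing shut

TASK

Lay the battery lengthwise in the trough of the fixed lower housing half and let go of it. Then put the loose cover on the lower half, its large hole over the thick dowel and its small hole over the thin one, and push it down against the sprung pins until the two halves meet flush all round. Finish while still holding the cover shut (it springs up if you let go), and leave the spice jar and the two check weights where they stand.

Things in the scene. Friction and masses are not known exactly. Their poses are not given: they have to be found in the camera images.
- lower_half: Lower housing half: bare aluminium block 126 (x) x 70 (y) x 30 (z) mm on a dark foot strip 156 x 50 x 6 mm, fixed to the table. Origin: centre of its underside; z up. Its flat top (the parting face) is 30 mm above the origin and carries a thick dowel at x = +48 mm, a thin one at x = -48 mm, a trough in the middle and four sprung lifting pins.
- trough (a point): Centre of the trough's floor, 24.5 mm above the lower half's origin; axes as the lower half's. The trough is 56 mm long (x), 19 mm wide (y) and 5.5 mm deep.
- thick_dowel_tip (a point): Top of the thick steel dowel: 12 mm diameter, stands 18 mm above the parting face, the top 6 mm tapered to 5 mm.
- thin_dowel_tip (a point): Top of the thin steel dowel: 8 mm diameter, stands 18 mm above the parting face, the top 6 mm tapered to 3 mm.
- lift_pins (a joint): How far the four brass lifting pins (one sprung piece; 8 mm diameter, at x = +-36, y = +-25 mm of the lower half) are pushed in, m: 0 = 6 mm out of the parting face, 0.006 = flush with it. Spring 4.8 N at 0, 9.6 N at 0.006; the unpressed cover floats 6 mm above the parting face.
- cover: Loose aluminium cover (upper half) 126 (x) x 70 (y) x 22 (z) mm, about 0.2 kg, right way up on the table. Origin: centre of its underside; z up. On top, centred, a black grip rib 60 (x) x 22 (y) x 26 mm high, its top 48 mm above the origin. A recess below, 66 x 28 x 14 mm deep, clears the battery. Shut, its origin is 30 mm above that of the lower half, same yaw.
- large_hole (a point): Centre, at the cover's underside, of the 14 mm hole that goes right through it at its x = +48 mm.
- small_hole (a point): Centre, at the cover's underside, of the 10 mm hole that goes right through it at its x = -48 mm.
- battery: Cylindrical battery cell 50 mm long, 15 to 17 mm in diameter, lying on the table. Origin: near the underside of the lying cell (about 1 mm above what it lies on) at mid length; its own y axis runs along its length. Either end may point either way. Lying in the trough, its upper 10 to 11 mm stand above the parting face.
- spice_jar: Bystander: spice jar with black lid, 41 mm diameter, 105 mm tall. Origin: centre of underside.
- large_weight: Bystander: knobbed check weight, 30 mm diameter, 34 mm tall. Origin: centre of underside.
- small_weight: Bystander: knobbed check weight, 24 mm diameter, 28 mm tall. Origin: centre of underside.

How it is judged:
By the outcome, as a careful person would: the job done as asked, in the order asked, and still so for the second after the job is handed in, while the arm keeps its last pose, push and grip.
It also fails if it takes over 51 s, if anything falls off the work surface, if the arm or the gripper's body presses on something with over 40 N, if the wrist force passes 120 N, or if a joint passes its speed limit or range.

ROBOT

A 6-joint arm with a two-finger parallel gripper is mounted at the origin on the work surface; the furniture and walls round the work are solid. World frame = base frame: x ahead of the robot, y to its left, z up, the work surface at z = 0. Lengths are in m, angles in degrees, forces in N, time in s.
With the tool pointing down it reaches from about 0.35 to 0.875 m from the base axis. Payload 4.2 kg.
Tool frame: the origin (TCP) lies where the fingers leave the gripper's body, on its centre line; the fingertips stand 70 mm ahead of it and the grasp point (between the pads) lies 51 mm ahead of it; z points along the fingers, y is the direction in which the jaws open and shut (so a half turn about z gives the same grasp; the last joint's range is limited). The gripper opens to 87 mm and grips with 3 to 60 N. Pads are 19 mm wide; open, the fingers measure 117 mm over their backs; the gripper's body (75 mm by 190 mm) begins 51 mm behind the grasp point.
Start: joints at [91.593, 22.042, 0.453, 0, -68.411, -14.817], TCP at [0.143, 0.608, 0.292] pointing down, gripper open.
Joint ranges: [-179.83, 179.83], [-69.29, 118.12], [-61.27, 80.66], [-181.25, 117.63], [-171.15, -9.14], [-177.46, 177.46]. Speed limits (degrees/s): [159.86, 159.86, 180, 180, 180, 180].

INTERFACE

Orientations are given as a 3x3 rotation matrix whose columns are the frame's x, y, z axes.
In Python, from station import sense, capture, camera_model, finish_job gives the robot as it stands.
- The arm moves only by the shell command python3 -m inch 'ROWS'. ROWS is JSON, a list of rows, each an object with "hand": the closure, from 0 (fully open) to 1 (shut); "slide": the shift along the world's x, y, z in cm, a list of three; "yaw": the turn about the world's z in rad. A call has 1 to 10 rows; each row is the pose to reach, as a shift and turn from the pose commanded when the call began; what a row does not reach only later rows make up. A row lasts 1/8 s, in which the tool goes at most 62.5 mm and 10.7 degrees, less where a joint would pass 70% of its speed; a pose out of reach is approached as far as the arm can. A call with a gripper value outside its range is refused whole. The fingers move at their own pace and stop on an object; the grip force is fixed at half the most. Time passes only in rows, so rows that repeat a pose let the fingers close. It gives the time, the measured TCP pose, the force and the opening at its end, in the units of the state.
- sense(): the state, without advancing time (a new reading comes with each control period).
- capture(name): name is "side" or "top" or "wrist"; returns the picture (400x640x3 uint8, blue, green, red); there is no depth.
- camera_model(name): a dict with "mtx" (3x3 intrinsics, pixels), "xyz" and "orientation" of the camera in the world; the wrist camera has in their place "tool_from_camera" (4x4, takes a point from camera to tool coordinates, whose origin is the TCP and whose axes are the flange's). Camera axes: x right, y up, looking along -z (the intrinsics and any distortion apply to the point x, -y, -z); pixel columns grow to the right and rows downward; lengths in m; the calibration is good to about 2 mm. A picture is of the moment at which its call begins: read the wrist's pose just before it. camera_model takes no time and is no camera call.
- finish_job(): hands the job in, once; it reports no verdict.
The state is a dict: "time_s": time; "joints": joint angles; "joint_velocities": joint speeds; "effort": joint torques, N m; "tcp_pos": TCP position; "ee_rot": TCP orientation; "wrist_force": force on the tool from outside, world axes, zero at the start; "moment": the same for the moment, N m; "gripper_width": opening from 0.0 (shut) to 1.0 (fully open).
Only numpy, scipy, OpenCV 4.12 (cv2) and the standard library are available. Lean on these libraries where they do the work, as an engineer would, in place of code of your own. Each camera call takes 0.05 s, during which the arm holds its last target. There are 200 camera calls.

## Working session

There is one attempt and no reset: what is moved stays moved. The work goes in short steps, Python scripts to look and compute and a shell command to move; the robot and the scene stay as the last step left them, time stands still between calls to the robot, and variables do not carry over. Pictures are saved under pics/ and viewed, about 8 in all and at most 12, crops included, and the job is handed in when it is done.

```bash
ls; mkdir -p pics
python3 - <<'E'
from station import *
import cv2,numpy as np
np.set_printoptions(precision=4,suppress=True)
s=sense();print(s)
for n in("side","top","wrist"):
    m=camera_model(n);print(n,m)
    cv2.imwrite(f"pics/{n}0.png",capture(n))
a=[cv2.imread(f"pics/{n}0.png") for n in("top","side")]
E
```

```text
pics
{'time_s': 0.0, 'joints': array([ 91.59  ,  22.0912,   0.3808,  -0.0296, -68.4111, -14.8172]), 'joint_velocities': array([-0.026 ,  0.0751,  0.0612, -0.0117,  0.0323,  0.0422]), 'effort': array([ -0.0001, -39.0669,  18.7406,   4.2201,   0.0109,  -0.0002]), 'tcp_pos': array([0.1429, 0.608 , 0.2912]), 'ee_rot': array([[ 0.9734, -0.229 , -0.0004],
       [-0.229 , -0.9734, -0.0021],
       [ 0.0001,  0.0022, -1.    ]]), 'wrist_force': array([-0.0164, -0.0275,  0.9078]), 'moment': array([ 0.0102, -0.0337, -0.0332]), 'gripper_width': 1.0033481186605435}
side {'mtx': array([[400.775 ,   0.    , 324.3385],
       [  0.    , 400.775 , 200.2052],
       [  0.    ,   0.    ,   1.    ]]), 'xyz': array([ 0.1117, -0.6364,  0.4877]), 'orientation': array([[ 0.8759,  0.235 , -0.4215],
       [-0.4824,  0.4015, -0.7785],
       [-0.0137,  0.8852,  0.465 ]])}
top {'mtx': array([[424.395,   0.   , 318.018],
       [  0.   , 424.395, 198.188],
       [  0.   ,   0.   ,   1.   ]]), 'xyz': array([0.404 , 0.0686, 0.957 ]), 'orientation': array([[ 0.0295,  0.9956, -0.0887],
       [-0.9995,  0.03  ,  0.0048],
       [ 0.0074,  0.0885,  0.996 ]])}
wrist {'mtx': array([[342.8486,   0.    , 318.974 ],
       [  0.    , 342.8486, 197.8136],
       [  0.    ,   0.    ,   1.    ]]), 'tool_from_camera': array([[-0.0006,  0.9525,  0.3045,  0.0855],
       [ 1.    ,  0.0005,  0.0004, -0.0013],
       [ 0.0003,  0.3045, -0.9525, -0.0925],
       [ 0.    ,  0.    ,  0.    ,  1.    ]])}
```

View pics/top0.png

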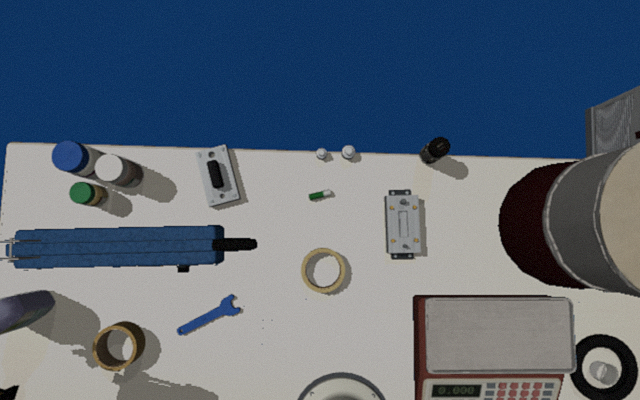

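View pics/side0.png

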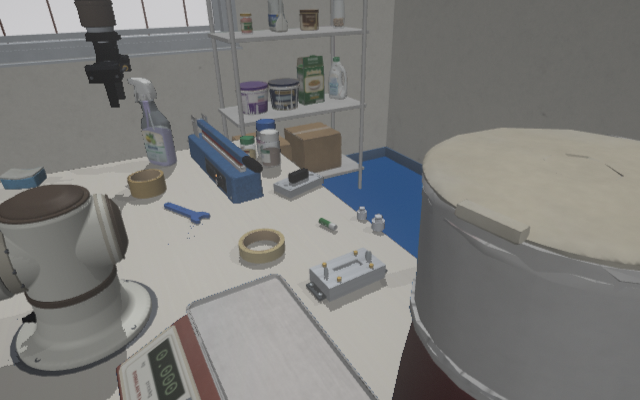

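The top view shows the cover at (218,176), the battery at (320,195), the weights at (322,154) and (348,153), the lower half at (404,224), the jar at (434,150) and a large pot on the right from about column 500. The side view confirms the layout.

```bash
cat > h.py <<'E'
from station import *
import cv2,numpy as np
np.set_printoptions(precision=4,suppress=True)
def pose(n,s=None):
    m=camera_model(n)
    if n!="wrist": return m["mtx"],np.array(m["xyz"]),np.array(m["orientation"])
    T=np.array(m["tool_from_camera"]);R=np.array(s["ee_rot"])
    return m["mtx"],np.array(s["tcp_pos"])+R@T[:3,3],R@T[:3,:3]
def ray(P,uv):
    K,c,R=P; d=np.linalg.inv(K)@[uv[0],uv[1],1]; d=R@(d*[1,-1,-1]); return c,d/np.linalg.norm(d)
def plane(P,uv,z):
    c,d=ray(P,uv); return c+d*(z-c[2])/d[2]
def tri(obs):
    A=np.zeros((3,3));b=np.zeros(3);L=[]
    for P,uv in obs:
        c,d=ray(P,uv);M=np.eye(3)-np.outer(d,d);A+=M;b+=M@c;L.append((c,M))
    p=np.linalg.solve(A,b);return p,max(np.linalg.norm(M@(p-c)) for c,M in L)
def proj(P,p):
    K,c,R=P;q=(R.T@(np.array(p)-c))*[1,-1,-1];u=K@q;return u[:2]/u[2]
def snap(name):
    s=sense();im=capture("wrist");cv2.imwrite(f"pics/{name}.png",im);np.savez(f"pics/{name}.npz",p=s["tcp_pos"],R=s["ee_rot"]);return s
def load(name):
    z=np.load(f"pics/{name}.npz");return cv2.imread(f"pics/{name}.png"),pose("wrist",dict(tcp_pos=z["p"],ee_rot=z["R"]))
E
python3 - <<'E'
from h import *
P=pose("top");S=pose("side")
for n,uv,z in [("cover",(218,176),.025),("cov corners",(196,150),.022),("",(229,146),.022),("",(242,200),.022),("",(207,208),.022),("bat",(320,195),.008),("lower",(404,224),.03),("jar lid",(434,143),.105),("jar base",(425,160),0),("w1",(322,155),.015),("w2",(348,154),.015),("pot base edge",(500,225),0),("pot edge",(500,225),.2)]:
    print(n,plane(P,uv,z))
print("tri bat",tri([(P,(320,195)),(S,(328,225))]),"low",tri([(P,(404,224)),(S,(348,266))]),"cov rib top",tri([(P,(214,173)),(S,(299,174))]))
E
```

```text
cover [0.5296 0.2866 0.025 ]
cov corners [0.5869 0.3392 0.022 ]
 [0.5982 0.2662 0.022 ]
 [0.4782 0.2318 0.022 ]
 [0.4582 0.3079 0.022 ]
bat [0.4959 0.0598 0.008 ]
lower [ 0.4356 -0.1252  0.03  ]
jar lid [ 0.6002 -0.169   0.105 ]
jar base [ 0.5842 -0.1779  0.    ]
w1 [0.5856 0.058  0.015 ]
w2 [ 0.5897 -0.0004  0.015 ]
pot base edge [ 0.4409 -0.3486  0.    ]
pot edge [ 0.4332 -0.2614  0.2   ]
tri bat (array([0.4966, 0.0596, 0.0048]), np.float64(0.00044576473897157276)) low (array([ 0.4359, -0.1252,  0.0311]), np.float64(0.0003786815984802023)) cov rib top (array([0.5352, 0.2929, 0.0358]), np.float64(0.0007745960413456211))
```

```bash
python3 -m inch '[{"hand":0,"slide":[30,-40,0],"yaw":0.23},{"hand":0,"slide":[30,-40,0],"yaw":0.23},{"hand":0,"slide":[30,-40,0],"yaw":0.23},{"hand":0,"slide":[30,-40,0],"yaw":0.23},{"hand":0,"slide":[30,-40,0],"yaw":0.23},{"hand":0,"slide":[30,-40,0],"yaw":0.23},{"hand":0,"slide":[30,-40,0],"yaw":0.23},{"hand":0,"slide":[30,-40,0],"yaw":0.23},{"hand":0,"slide":[30,-40,0],"yaw":0.23},{"hand":0,"slide":[30,-40,0],"yaw":0.23}]'
python3 - <<'E'
from h import *
s=snap("w1");print(s["tcp_pos"],s["ee_rot"],s["joints"],s["joint_velocities"])
E
```

```text
time_s: 1.4
tcp_pos: [0.4429, 0.2082, 0.292]
ee_rot: [[1.0, -0.002, -0.0], [-0.002, -1.0, -0.0], [-0.0, 0.0, -1.0]]
wrist_force: [0.1, 0.9, 0.3]
gripper_width: 1.003
[0.4429 0.2082 0.292 ] [[ 1.     -0.0018 -0.0005]
 [-0.0018 -1.     -0.0001]
 [-0.0005  0.0001 -1.    ]] [ 44.2286   8.7711 -18.0135  -0.0186 -63.2387  45.6771] [ 1.9372 -0.0784 -0.0601  0.0513  0.0251  0.005 ]
```

```bash
python3 -m inch '[{"hand":0,"slide":[0,-30,-6],"yaw":0},{"hand":0,"slide":[0,-30,-6],"yaw":0},{"hand":0,"slide":[0,-30,-6],"yaw":0},{"hand":0,"slide":[0,-30,-6],"yaw":0},{"hand":0,"slide":[0,-30,-6],"yaw":0},{"hand":0,"slide":[0,-30,-6],"yaw":0},{"hand":0,"slide":[0,-30,-6],"yaw":0},{"hand":0,"slide":[0,-30,-6],"yaw":0}]'
python3 - <<'E'
from h import *
s=snap("w2");print(s["tcp_pos"],s["ee_rot"],s["joints"],s["joint_velocities"])
E
```

```text
time_s: 2.45
tcp_pos: [0.4434, -0.09, 0.2326]
ee_rot: [[1.0, 0.002, 0.001], [0.002, -1.0, 0.0], [0.001, -0.0, -1.0]]
wrist_force: [-0.4, -0.3, 0.6]
gripper_width: 0.998
[ 0.4434 -0.09    0.2326] [[ 1.      0.0024  0.001 ]
 [ 0.0024 -1.      0.0002]
 [ 0.001  -0.0002 -1.    ]] [  9.2101   8.4768 -27.8576  -0.0014 -53.6055  80.926 ] [ 0.0448 -0.0041 -0.0724  0.0533 -0.0265  0.1842]
```

View pics/w1.png

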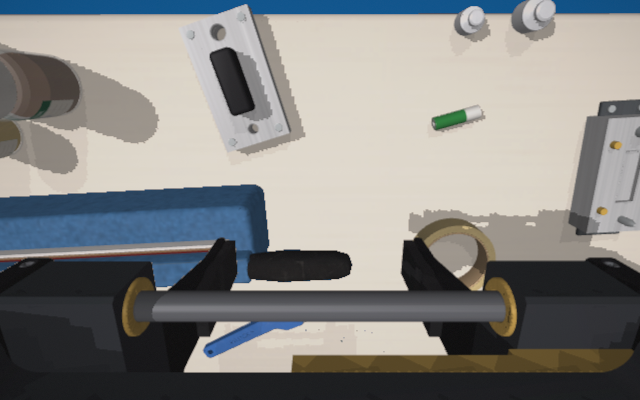

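View pics/w2.png

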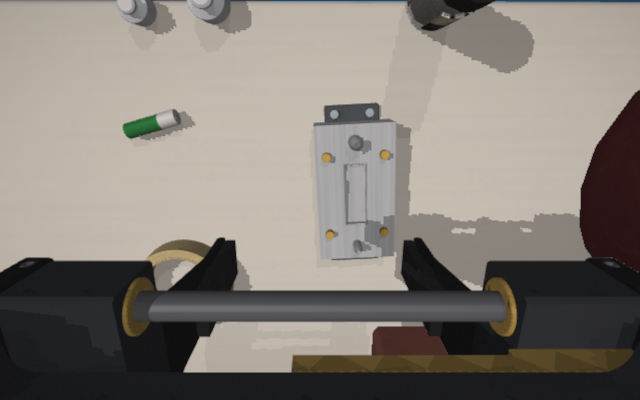

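w1: cover with its large hole at (218,32), small hole at (253,127) and rib at about (232,80); battery at (457,118). w2: lower half centred near (356,190), thick dowel (355,142), thin dowel (360,246), brass pins at (326,157), (385,155), (330,235), (384,231), battery (152,124).

```bash
cat >> h.py <<'E'
def blobs(im,lo,hi,roi,amin=15):
    hsv=cv2.cvtColor(im,cv2.COLOR_BGR2HSV);x0,y0,x1,y1=roi
    m=np.zeros(im.shape[:2],np.uint8);m[y0:y1,x0:x1]=cv2.inRange(hsv,lo,hi)[y0:y1,x0:x1]
    n,_,st,c=cv2.connectedComponentsWithStats(m)
    return [(c[i],st[i,4]) for i in range(1,n) if st[i,4]>=amin],m
E
python3 - <<'E'
from h import *
for n,roi in (("w1",(570,100,640,250)),("w2",(300,130,410,260))):
    im,P=load(n);b,_=blobs(im,(12,110,90),(30,255,255),roi)
    for c,a in b: print(n,c,a,plane(P,c,.035))
for n,roi in (("w1",(420,95,500,140)),("w2",(110,100,195,145))):
    im,P=load(n)
    b,m=blobs(im,(40,80,30),(90,255,255),roi)
    pts=cv2.findNonZero(m)[:,0]
    print(n,[ (c,a) for c,a in b])
    hsv=cv2.cvtColor(im,cv2.COLOR_BGR2HSV)
    for y in range(roi[1],roi[3],4): print(y,[tuple(map(int,hsv[y,x])) for x in range(roi[0],roi[2],10)]) if n=="w2" else 0
im,P=load("w2");c=im[95:270,300:420];cv2.imwrite("pics/w2c.png",cv2.resize(c,None,fx=4.5,fy=3.4 if 0 else 3.4,interpolation=cv2.INTER_CUBIC))
E
```

```text
w1 [615.4921 144.7619] 63 [ 0.4729 -0.0932  0.035 ]
w1 [601.6667 210.7222] 54 [ 0.4014 -0.0969  0.035 ]
w2 [384.1094 154.375 ] 64 [ 0.4757 -0.1444  0.035 ]
w2 [326.2131 157.2459] 61 [ 0.4731 -0.095   0.035 ]
w2 [383.913 232.   ] 46 [ 0.4038 -0.1485  0.035 ]
w2 [329.6207 234.    ] 58 [ 0.4017 -0.0987  0.035 ]
w1 [(array([449.9133, 119.0921]), np.int32(369))]
w2 [(array([140.9549, 126.6569]), np.int32(510))]
100 [(16, 28, 192), (17, 28, 192), (16, 28, 193), (17, 28, 193), (16, 28, 194), (16, 28, 194), (16, 28, 194), (16, 27, 195), (16, 27, 195)]
104 [(17, 28, 192), (16, 28, 192), (17, 28, 193), (17, 28, 193), (16, 29, 194), (16, 28, 194), (16, 29, 195), (17, 27, 195), (17, 26, 195)]
108 [(17, 28, 192), (16, 28, 193), (17, 28, 193), (17, 26, 193), (16, 28, 194), (17, 28, 194), (15, 26, 194), (17, 26, 194), (17, 26, 194)]
112 [(16, 29, 193), (16, 28, 194), (17, 26, 193), (17, 26, 193), (17, 28, 194), (21, 24, 168), (19, 11, 181), (16, 27, 159), (17, 26, 195)]
116 [(17, 28, 193), (17, 28, 194), (15, 26, 194), (17, 26, 194), (58, 65, 114), (15, 11, 190), (15, 10, 200), (18, 25, 124), (16, 
[... 293 characters left out ...]
128 [(17, 26, 193), (17, 26, 193), (65, 153, 112), (65, 152, 104), (65, 149, 91), (64, 99, 75), (16, 26, 127), (16, 26, 128), (16, 27, 196)]
132 [(17, 27, 192), (15, 26, 193), (65, 149, 99), (66, 152, 82), (61, 100, 61), (15, 28, 129), (14, 26, 129), (16, 26, 185), (16, 27, 197)]
136 [(15, 27, 192), (16, 25, 192), (65, 148, 74), (24, 22, 118), (17, 28, 128), (15, 27, 152), (16, 29, 186), (17, 26, 193), (16, 27, 197)]
140 [(15, 26, 193), (16, 25, 192), (15, 25, 187), (16, 26, 183), (15, 26, 176), (16, 26, 183), (17, 27, 195), (16, 27, 195), (14, 25, 195)]
144 [(16, 28, 194), (17, 26, 194), (16, 29, 195), (17, 28, 184), (16, 28, 193), (17, 27, 196), (16, 27, 196), (16, 28, 197), (16, 28, 197)]
```

View pics/w2c.png

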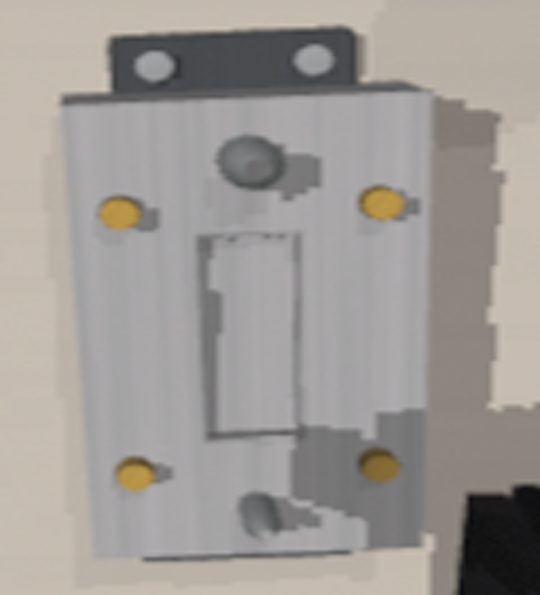

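The crop agrees with that: upright trough outline in the middle of the block, pins and dowels clear. Pins give the lower half centre near (0.4386, -0.1217) and yaw about +3.1°.

```bash
cat >> h.py <<'E'
def batmask(im,roi):
    hsv=cv2.cvtColor(im,cv2.COLOR_BGR2HSV);x0,y0,x1,y1=roi
    g=cv2.inRange(hsv,(40,60,30),(90,255,255))|cv2.inRange(hsv,(0,0,110),(25,19,255))
    m=np.zeros_like(g);m[y0:y1,x0:x1]=g[y0:y1,x0:x1]
    m=cv2.morphologyEx(m,cv2.MORPH_OPEN,np.ones((2,2)))
    c=max(cv2.findContours(m,0,2)[0],key=cv2.contourArea);return cv2.minAreaRect(c),m
def batends(im,P,roi,z=.008):
    (c,wh,a),m=batmask(im,roi);bx=cv2.boxPoints((c,wh,a))
    e=[(bx[i]+bx[(i+1)%4])/2 for i in range(4)]
    i=0 if np.linalg.norm(bx[0]-bx[1])<np.linalg.norm(bx[1]-bx[2]) else 1
    return np.array(c),e[i],e[(i+2)%4],wh
E
python3 - <<'E'
from h import *
O=[]
for n,roi in (("w1",(420,95,500,140)),("w2",(110,100,195,145))):
    im,P=load(n);c,e1,e2,wh=batends(im,P,roi);a,b=plane(P,e1,.008),plane(P,e2,.008);d=(b-a)
    print(n,c,wh,plane(P,c,.008),a,b,np.linalg.norm(d),np.degrees(np.arctan2(d[1],d[0]))%180);O.append((P,c))
print("tri",tri(O))
L=load("w1")[1],load("w2")[1]
print("pins tri",tri([(L[0],(615.49,144.76)),(L[1],(326.2,157.25))]),tri([(L[0],(601.67,210.72)),(L[1],(329.6,234))]))
E
```

```text
w1 [449.6321 120.4622] (12.225089073181152, 35.02693557739258) [0.4951 0.0686 0.008 ] [0.5001 0.0512 0.008 ] [0.4901 0.0862 0.008 ] 0.03647460131873399 105.99529600992055
w2 [141.9651 127.5898] (15.754090309143066, 35.89929962158203) [0.4949 0.0726 0.008 ] [0.4993 0.0563 0.008 ] [0.4905 0.0892 0.008 ] 0.03402023017856983 104.9147816048771
tri (array([0.4955, 0.0703, 0.0125]), np.float64(6.43016239800377e-05))
pins tri (array([ 0.4726, -0.095 ,  0.0328]), np.float64(7.150253923541658e-05)) (array([ 0.4007, -0.0988,  0.0328]), np.float64(8.81836226079849e-05))
```

```bash
python3 -m inch '[{"hand":0,"slide":[5.4,15.3,-3],"yaw":-1.31},{"hand":0,"slide":[5.4,15.3,-3],"yaw":-1.31},{"hand":0,"slide":[5.4,15.3,-3],"yaw":-1.31},{"hand":0,"slide":[5.4,15.3,-3],"yaw":-1.31},{"hand":0,"slide":[5.4,15.3,-3],"yaw":-1.31},{"hand":0,"slide":[5.4,15.3,-3],"yaw":-1.31},{"hand":0,"slide":[5.4,15.3,-3],"yaw":-1.31},{"hand":0,"slide":[5.4,15.3,-3],"yaw":-1.31},{"hand":0,"slide":[5.4,15.3,-3],"yaw":-1.31}]'
python3 - <<'E'
from h import *
s=snap("w3");print(s["tcp_pos"],s["ee_rot"],s["joints"])
E
```

```text
time_s: 3.62
tcp_pos: [0.4969, 0.0621, 0.2024]
ee_rot: [[0.261, -0.965, 0.0], [-0.965, -0.261, 0.0], [-0.0, -0.0, -1.0]]
wrist_force: [-1.1, -0.4, 0.7]
gripper_width: 0.998
[0.4969 0.0621 0.2024] [[ 0.2605 -0.9655  0.0004]
 [-0.9655 -0.2605  0.0002]
 [-0.0001 -0.0004 -1.    ]] [ 25.7372  15.1567 -24.0581   0.0008 -50.7615 -10.6366]
```

View pics/w3.png

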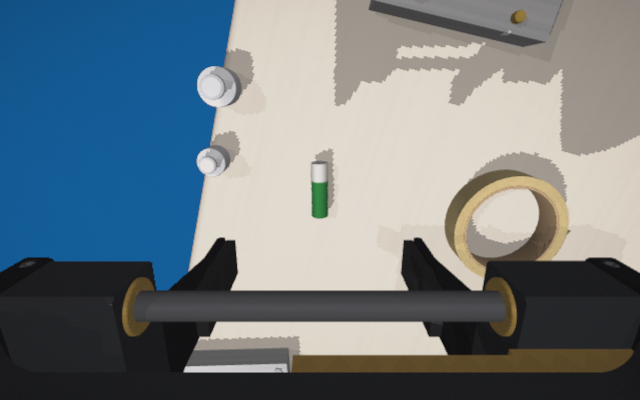

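w3: battery upright, from (319,161) to (320,218), small weight at (211,161), large weight at (218,86), tape roll at right, all clear of the jaws.

Run:
```python
from h import *
im,P=load("w3");hsv=cv2.cvtColor(im,cv2.COLOR_BGR2HSV)
print([tuple(map(int,hsv[y,319])) for y in range(154,226,4)])
import h
def ends(n,roi):
    im,P=load(n);hsv=cv2.cvtColor(im,cv2.COLOR_BGR2HSV)
    m0=cv2.inRange(hsv,(40,60,30),(90,255,255))|cv2.inRange(hsv,(0,0,60),(25,20,255))
    m=np.zeros_like(m0);x0,y0,x1,y1=roi;m[y0:y1,x0:x1]=m0[y0:y1,x0:x1]
    m=cv2.morphologyEx(cv2.morphologyEx(m,cv2.MORPH_CLOSE,np.ones((5,5))),cv2.MORPH_OPEN,np.ones((3,3)))
    c=max(cv2.findContours(m,0,2)[0],key=cv2.contourArea);r=cv2.minAreaRect(c);bx=cv2.boxPoints(r)
    i=0 if np.linalg.norm(bx[0]-bx[1])<np.linalg.norm(bx[1]-bx[2]) else 1
    e=[(bx[k]+bx[(k+1)%4])/2 for k in range(4)];return P,np.array(r[0]),e[i],e[(i+2)%4],r
O=[]
for n,roi in (("w1",(420,95,500,140)),("w2",(110,100,195,145)),("w3",(300,150,340,230))):
    P,c,a,b,r=ends(n,roi);A,B=plane(P,a,.008),plane(P,b,.008);d=B-A;O.append((P,c))
    print(n,r,(A+B)/2,np.linalg.norm(d),np.degrees(np.arctan2(d[1],d[0]))%180)
print(tri(O),tri(O[1:]),tri([O[0],O[2]]))
```

```text
[(17, 28, 165), (17, 28, 165), (10, 7, 104), (15, 7, 223), (15, 7, 223), (18, 6, 223), (18, 6, 223), (57, 31, 191), (66, 152, 131), (65, 152, 131), (65, 151, 130), (65, 152, 131), (65, 151, 130), (65, 150, 131), (65, 151, 130), (65, 153, 130), (47, 40, 173), (18, 19, 224)]
w1 ((456.33489990234375, 117.4495620727539), (13.122220993041992, 50.95635986328125), 73.3007583618164) [0.4961 0.0628 0.008 ] 0.05273415340638617 106.77612282551794
w2 ((151.39999389648438, 123.79999542236328), (16.762895584106445, 57.34674835205078), 72.89727020263672) [0.4961 0.0645 0.008 ] 0.05422079572067274 106.23040733297704
w3 ((319.5, 189.5), (79.0, 39.0), 90.0) [0.4978 0.0643 0.008 ] 0.07187526007281868 105.09603804345433
(array([0.4969, 0.0631, 0.0096]), np.float64(0.0014075008599678622)) (array([0.4978, 0.0609, 0.0153]), np.float64(0.0009161003587691022)) (array([0.4972, 0.0629, 0.0086]), np.float64(0.0010176089444264844))
```

Run:
```python
from h import *
im,P=load("w3");hsv=cv2.cvtColor(im,cv2.COLOR_BGR2HSV)
m0=cv2.inRange(hsv,(40,38,30),(90,255,255))|cv2.inRange(hsv,(0,0,80),(25,12,255));m=np.zeros_like(m0);m[155:225,303:336]=m0[155:225,303:336]
m=cv2.morphologyEx(m,cv2.MORPH_CLOSE,np.ones((5,5)))
c=max(cv2.findContours(m,0,2)[0],key=cv2.contourArea);r=cv2.minAreaRect(c);x,y,w,h=cv2.boundingRect(c);print(r,(x,y,w,h))
cols=[np.flatnonzero(m[k]).mean() for k in (y+4,y+h-5)];print(cols)
a=plane(P,(cols[0],y),.008);b=plane(P,(cols[1],y+h),.008);d=b-a
print((a+b)/2,np.linalg.norm(d),np.degrees(np.arctan2(d[1],d[0]))%180)
c=(sum(cols)/2,y+h/2)
for n,q in(("w1",(456.3,117.45)),("w2",(151.4,123.8))): print(tri([(P,c),(load(n)[1],q)]))
# pin centres and lower pose refined
w2=load("w2")[1]
p=np.array([plane(w2,q,.036)[:2] for q in((384.11,154.37),(326.21,157.25),(383.91,232),(329.62,234))])
m_=np.array([(36,-25),(36,25),(-36,-25),(-36,25)])/1000
z=((p-p.mean(0))@[1,1j]);zm=m_@[1,1j];q=(z*zm.conj()).sum();print(p.mean(0),np.degrees(np.angle(q)),abs(q)/(abs(zm)**2).sum())
```

```text
((319.5, 190.0), (56.0, 15.0), 90.0) (312, 162, 16, 57)
[np.float64(319.0), np.float64(319.5)]
[0.4979 0.0646 0.008 ] 0.051924141983116366 105.56519816963642
(array([0.4973, 0.0634, 0.01  ]), np.float64(0.001002011882858571))
(array([0.4974, 0.0631, 0.0107]), np.float64(0.000951075261025731))
[ 0.4367 -0.1208] 2.987684119546449 0.9918842942841402
```

Run:
```python
from h import *
for i in range(2):
  w2=load("w2")[1]; print(w2[1]); 
  for z in(.033,.035,.036): print(z,np.mean([plane(w2,q,z) for q in((384.11,154.37),(326.21,157.25),(383.91,232),(329.62,234))],axis=0))
print(plane(w2,(384.1094,154.375),.035),camera_model("wrist")["tool_from_camera"])
```

```text
[ 0.5271 -0.0882  0.3253]
0.033 [ 0.4358 -0.1212  0.033 ]
0.035 [ 0.4364 -0.121   0.035 ]
0.036 [ 0.4367 -0.1208  0.036 ]
[ 0.5271 -0.0882  0.3253]
0.033 [ 0.4358 -0.1212  0.033 ]
0.035 [ 0.4364 -0.121   0.035 ]
0.036 [ 0.4367 -0.1208  0.036 ]
[ 0.4735 -0.1437  0.035 ] [[-0.0006  0.9524  0.305   0.0838]
 [ 1.      0.0003  0.0008 -0.0016]
 [ 0.0006  0.305  -0.9524 -0.0925]
 [ 0.      0.      0.      1.    ]]
```

```bash
for i in 1 2 3 4; do python3 - <<'E'
from h import *
for k in range(2): print(camera_model("wrist")["tool_from_camera"][:3,3],camera_model("wrist")["tool_from_camera"][0,1:3],camera_model("top")["xyz"])
E
done
```

```text
[ 0.0838 -0.0016 -0.0925] [0.9524 0.305 ] [0.404  0.0686 0.957 ]
[ 0.0838 -0.0016 -0.0925] [0.9524 0.305 ] [0.404  0.0686 0.957 ]
[ 0.0838 -0.0016 -0.0925] [0.9524 0.305 ] [0.404  0.0686 0.957 ]
[ 0.0838 -0.0016 -0.0925] [0.9524 0.305 ] [0.404  0.0686 0.957 ]
[ 0.0838 -0.0016 -0.0925] [0.9524 0.305 ] [0.404  0.0686 0.957 ]
[ 0.0838 -0.0016 -0.0925] [0.9524 0.305 ] [0.404  0.0686 0.957 ]
[ 0.0838 -0.0016 -0.0925] [0.9524 0.305 ] [0.404  0.0686 0.957 ]
[ 0.0838 -0.0016 -0.0925] [0.9524 0.305 ] [0.404  0.0686 0.957 ]
```

```bash
sed -i 's/np.savez(f"pics\/{name}.npz",p=/np.savez(f"pics\/{name}.npz",T=camera_model("wrist")["tool_from_camera"],p=/; s/def pose(n,s=None):/def pose(n,s=None,T=None):/; s/T=np.array(m\["tool_from_camera"\]);R/T=np.array(m["tool_from_camera"]) if T is None else T;R/; s/ee_rot=z\["R"\]))/ee_rot=z["R"]),z["T"] if "T" in z else None)/' h.py; python3 -m inch '[{"hand":0.4,"slide":[0.1,0.15,-6],"yaw":0.005},{"hand":0.4,"slide":[0.1,0.15,-11],"yaw":0.005},{"hand":0.4,"slide":[0.1,0.15,-12.8],"yaw":0.005},{"hand":0.4,"slide":[0.1,0.15,-12.8],"yaw":0.005},{"hand":1,"slide":[0.1,0.15,-12.8],"yaw":0.005},{"hand":1,"slide":[0.1,0.15,-12.8],"yaw":0.005},{"hand":1,"slide":[0.1,0.15,-12.8],"yaw":0.005},{"hand":1,"slide":[0.1,0.15,-12.8],"yaw":0.005},{"hand":1,"slide":[0.1,0.15,-12.8],"yaw":0.005}]'
```

```text
time_s: 4.8
tcp_pos: [0.498, 0.0629, 0.0745]
ee_rot: [[0.262, -0.965, 0.0], [-0.965, -0.262, 0.0], [-0.0, -0.0, -1.0]]
wrist_force: [0.6, 0.6, 2.2]
gripper_width: 0.183
```

```bash
python3 -m inch '[{"hand":1,"slide":[0,0,5],"yaw":0},{"hand":1,"slide":[0,0,10],"yaw":0},{"hand":1,"slide":[-11,-18.5,12],"yaw":1.358},{"hand":1,"slide":[-11,-18.5,12],"yaw":1.358},{"hand":1,"slide":[-11,-18.5,12],"yaw":1.358},{"hand":1,"slide":[-11,-18.5,12],"yaw":1.358},{"hand":1,"slide":[-11,-18.5,12],"yaw":1.358},{"hand":1,"slide":[-11,-18.5,12],"yaw":1.358},{"hand":1,"slide":[-11,-18.5,12],"yaw":1.358},{"hand":1,"slide":[-11,-18.5,12],"yaw":1.358}]'
python3 -m inch '[{"hand":1,"slide":[0,0,0],"yaw":0}]'
python3 - <<'E'
from h import *
s=snap("w4");print(s["tcp_pos"],s["ee_rot"],camera_model("wrist")["tool_from_camera"][:3,3])
E
```

```text
time_s: 6.05
tcp_pos: [0.3877, -0.1221, 0.1942]
ee_rot: [[0.998, 0.055, -0.0], [0.055, -0.998, 0.0], [-0.0, -0.0, -1.0]]
wrist_force: [0.2, 0.9, -0.0]
gripper_width: 0.183
time_s: 6.18
tcp_pos: [0.3877, -0.1221, 0.1942]
ee_rot: [[0.999, 0.051, -0.0], [0.051, -0.999, 0.0], [-0.0, -0.0, -1.0]]
wrist_force: [-0.2, 0.6, -0.0]
gripper_width: 0.184
[ 0.3877 -0.1221  0.1942] [[ 0.9987  0.0512 -0.0002]
 [ 0.0512 -0.9987  0.0001]
 [-0.0002 -0.0001 -1.    ]] [ 0.0858 -0.0009 -0.0925]
```

View pics/w4.png

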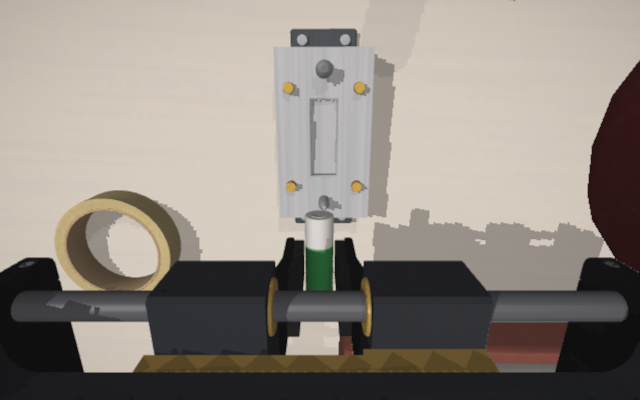

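w4: battery held between the pads, white end at (319,214); trough (310–337, 98–175), pins at (288,88), (360,88), (291,187), (357,187), thick dowel (324,69).

Run:
```python
from h import *
im,P=load("w4");b,_=blobs(im,(12,110,90),(30,255,255),(270,60,380,205));print(b)
s=sense();R=s["ee_rot"];t=s["tcp_pos"]
m_=np.array([(36,25),(36,-25),(-36,25),(-36,-25)])/1000
q=sorted([c for c,a in b],key=lambda c:c[1]);q=sorted(q[:2],key=lambda c:c[0])+sorted(q[2:],key=lambda c:c[0])
for z in(.0335,.0355):
    p=np.array([plane(P,c,z)[:2] for c in q]);zz=(p-p.mean(0))@[1,1j];zm=m_@[1,1j];k=(zz*zm.conj()).sum()
    print(z,p.mean(0),np.degrees(np.angle(k)),abs(k)/(abs(zm)**2).sum())
# trough corners by dark-edge profile
g=cv2.cvtColor(im,cv2.COLOR_BGR2GRAY)
print("row135",g[135,303:345]);print("row115",g[115,303:345]);print("row160",g[160,303:345]);print("col322",g[92:182,328])
print("bat rows",g[205:225,319]);print("bat cols",im[225,298:340].sum(1)//3)
for z in(.130,.136): print("far end",R.T@(plane(P,(319,212),z)-t))
```

```text
[(array([288.    ,  87.4421]), np.int32(95)), (array([359.0938,  87.3125]), np.int32(96)), (array([290.9231, 186.1538]), np.int32(78)), (array([356.1358, 185.7778]), np.int32(81))]
0.0335 [ 0.4381 -0.1219] 3.124999199533586 0.9997185017476399
0.0355 [ 0.4384 -0.1218] 3.124999199533616 0.9918226152282373
row135 [184 184 184 181 176 178 164 135 125 129 130 129 129 157 177 176 176 178
 181 182 181 183 185 184 183 185 185 185 184 184 184 185 178 162 161 177
 186 185 182 180 182 184]
row115 [185 184 182 179 178 179 159 127 124 129 160 181 180 179 177 177 176 178
 182 182 182 184 186 186 184 185 186 186 185 185 185 186 185 168 158 175
 185 186 183 181 181 183]
row160 [184 184 184 183 178 177 174 151 130 129 130 151 174 178 178 177 177 178
 180 182 181 184 186 184 183 184 184 183 183 183 179 174 157 157 176 181
 185 184 180 179 181 183]
col322 [183 182 183 183 182 176 159 139 125 161 175 175 175 182 185 186 185 185
 186 186 185 185 185 185 185 185 185 185 185 185 185 185 185 185 185 185
 184 184 185 185 184 184 184 185 184 184 184 184 184 184 184 185 185 185
 184 184 185 184 184 184 183 184 184 183 184 183 184 184 184 184 184 184
 184 184 184 184 183 184 184 184 184 147 122 160 175 172 178 181 181 181]
bat rows [129 133 149 168 174 143 113 106 105 107 106 108 155 134 132 194 211 211
 211 210]
bat cols [193 193 193 193 193 193 179 164 168 179 189 196 201 206 209 212 212 213
 214 213 212 210 207 207 204 198 192 187 181 173 164 155 144 133 120 145
 182 192 193 192 193 193]
far end [ 0.0284 -0.001   0.0642]
far end [ 0.0306 -0.001   0.0582]
```

Run:
```python
from h import *
im,P=load("w4");s=sense();R=s["ee_rot"];t=s["tcp_pos"]
print("top edge",R.T@(plane(P,(319,218.5),.136)-t),"bottom",R.T@(plane(P,(319,210.5),.120)-t))
th=np.radians(3.12);A=np.array([[np.cos(th),-np.sin(th)],[np.sin(th),np.cos(th)]]);o=np.array([.4382,-.1219])
e=[plane(P,c,.03)[:2] for c in((309.3,115),(336.8,115),(309.3,135),(337,135),(310.3,160),(335.8,160),(328,98.5),(328,174.5))]
print(np.array([A.T@(q-o) for q in e])*1000)
# side-cam cross-check on battery/gripper not needed
```

```text
top edge [ 0.0273 -0.001   0.0582] bottom [ 0.0256 -0.001   0.0742]
[[ 16.7937  10.3711]
 [ 16.7184  -9.6977]
 [  2.3186  10.55  ]
 [  2.2416 -10.0209]
 [-16.5117  10.0233]
 [-16.5839  -9.3403]
 [ 28.3131  -3.2265]
 [-27.876   -3.4655]]
```

```bash
python3 -m inch '[{"hand":1,"slide":[4.9,-0.05,0],"yaw":0.003},{"hand":1,"slide":[4.9,-0.05,-5],"yaw":0.003},{"hand":1,"slide":[4.9,-0.05,-8.3],"yaw":0.003},{"hand":1,"slide":[4.9,-0.05,-9.3],"yaw":0.003},{"hand":1,"slide":[4.9,-0.05,-9.3],"yaw":0.003},{"hand":1,"slide":[4.9,-0.05,-9.3],"yaw":0.003}]'
```

```text
time_s: 6.98
tcp_pos: [0.4377, -0.1226, 0.1021]
ee_rot: [[0.998, 0.055, 0.002], [0.055, -0.998, 0.0], [0.002, 0.0, -1.0]]
wrist_force: [-0.4, 0.5, 0.1]
gripper_width: 0.185
```

```bash
python3 -m inch '[{"hand":1,"slide":[0,0,-0.1],"yaw":0},{"hand":0.9,"slide":[0,0,-0.1],"yaw":0},{"hand":0.7,"slide":[0,0,-0.1],"yaw":0},{"hand":0.6,"slide":[0,0,-0.1],"yaw":0},{"hand":0.5,"slide":[0,0,-0.1],"yaw":0},{"hand":0.5,"slide":[0,0,4],"yaw":0},{"hand":0.3,"slide":[-4,0,9.5],"yaw":0},{"hand":0,"slide":[-5,0,10],"yaw":0},{"hand":0,"slide":[-5,0,10],"yaw":0},{"hand":0,"slide":[-5,0,10],"yaw":0}]'
python3 - <<'E'
from h import *
s=snap("w5");im,P=load("w5")
a=im[20:240,240:400];b=capture("side")[230:310,290:410]
cv2.imwrite("pics/w5c.png",np.hstack([cv2.resize(a,(400,550)),cv2.resize(b,(400,550//2)).repeat(2,0)]))
print(s["tcp_pos"])
E
```

```text
time_s: 8.22
tcp_pos: [0.387, -0.1226, 0.2003]
ee_rot: [[0.998, 0.055, -0.002], [0.055, -0.998, -0.0], [-0.002, 0.0, -1.0]]
wrist_force: [-0.2, -1.0, 1.1]
gripper_width: 0.871
[ 0.387  -0.1226  0.2003]
```

View pics/w5c.png

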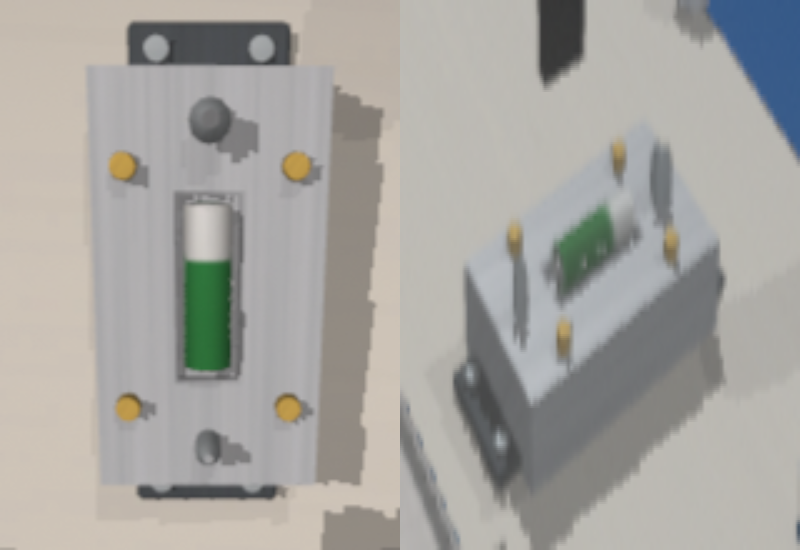

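Battery lies in the trough (green/white, inside the outline), both in the wrist crop and in the side crop. Next: the cover.

```bash
python3 -m inch '[{"hand":0,"slide":[9.3,39.7,5],"yaw":0.21},{"hand":0,"slide":[9.3,39.7,5],"yaw":0.21},{"hand":0,"slide":[9.3,39.7,5],"yaw":0.21},{"hand":0,"slide":[9.3,39.7,5],"yaw":0.21},{"hand":0,"slide":[9.3,39.7,5],"yaw":0.21},{"hand":0,"slide":[9.3,39.7,5],"yaw":0.21},{"hand":0,"slide":[9.3,39.7,5],"yaw":0.21},{"hand":0,"slide":[9.3,39.7,5],"yaw":0.21},{"hand":0,"slide":[9.3,39.7,5],"yaw":0.21}]'
python3 - <<'E'
from h import *
s=snap("w6");print(s["tcp_pos"],s["joints"],camera_model("wrist")["tool_from_camera"][:3,3])
im,P=load("w5");b,_=blobs(im,(12,110,90),(30,255,255),(270,60,380,220))
print([c for c,a in b],np.load("pics/w5.npz")["T"][:3,3])
print(np.mean([plane(P,c,.034) for c,a in b],axis=0))
E
```

```text
time_s: 9.45
tcp_pos: [0.4797, 0.2741, 0.2496]
ee_rot: [[0.965, 0.262, -0.002], [0.262, -0.965, -0.002], [-0.003, 0.002, -1.0]]
wrist_force: [-0.6, -0.3, -0.1]
gripper_width: 0.998
[0.4797 0.2741 0.2496] [ 46.5474  17.1128 -13.3839  -0.0148 -59.6964  58.6456] [ 0.0859 -0.0006 -0.0925]
[array([288.5517,  86.0345]), array([358.1075,  86.1075]), array([290.9481, 182.5325]), array([354.88, 182.64])] [ 0.0858 -0.0009 -0.0925]
[ 0.4382 -0.1219  0.034 ]
```

View pics/w6.png

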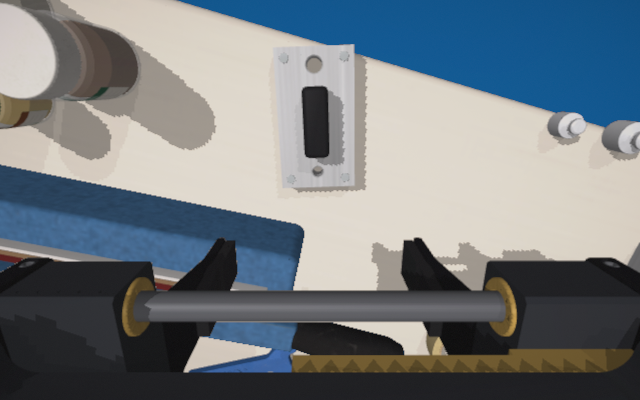

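w6: cover upright, large hole (314,64), small hole (318,171), rib (303–329, 86–158), weights at right, clear.

```bash
cat >> h.py <<'E'
def cover(n,roi,z=.022):
    im,P=load(n);x0,y0,x1,y1=roi;hsv=cv2.cvtColor(im,cv2.COLOR_BGR2HSV)
    m=np.zeros(im.shape[:2],np.uint8);m[y0:y1,x0:x1]=cv2.inRange(hsv,(0,0,0),(180,255,135))[y0:y1,x0:x1]
    out=[]
    for c in cv2.findContours(m,0,2)[0]:
        if cv2.contourArea(c)>20:
            e=cv2.minEnclosingCircle(c);out.append((np.round(cv2.minAreaRect(c)[0],1),np.round(e[0],1),round(e[1],1),cv2.contourArea(c)))
    return im,P,m,out
E
python3 - <<'E'
from h import *
im,P,m,o=cover("w6",(295,50,336,185))
for q in o: print(q)
g=cv2.cvtColor(im,cv2.COLOR_BGR2GRAY)
for r in (64,68,171): print(r,g[r,300:334])
print(g[50:80,314],g[160:182,318])
print("rib row120",g[120,296:338]);print("rib col",g[80:92,315],g[150:166,315])
E
```

```text
(array([317., 172.]), array([317.1, 170.6]), 5.2, 38.0)
(array([333., 145.]), array([333. , 145.1]), 19.1, 100.0)
(array([316.2, 124.4]), array([315.5, 124.3]), 39.2, 1818.5)
(array([312.3,  59.5]), array([313.5,  62.9]), 8.1, 40.5)
64 [197 200 201 201 187 149 114 126 140 140 140 140 140 140 140 140 140 140
 141 140 140 137 157 185 195 196 194 193 192 191 193 193 193 192]
68 [197 200 201 201 202 186 152 137 139 139 139 140 139 140 140 139 140 141
 140 140 149 168 186 194 196 196 195 193 192 191 193 193 192 192]
171 [179 179 181 181 183 182 182 182 182 182 178 161 122  83  80  92 107 114
 114 110  98 101 120 156 183 191 191 189 189 190 189 188 185 182]
[195 195 194 194 168 130  95  91 129 140 140 140 140 140 140 140 140 141
 140 140 140 139 146 169 188 193 194 193 192 192] [128 128 168 183 182 170 149 141 142 142 142 114  87  81 113 122 143 175
 189 190 190 190]
rib row120 [186 186 186 186 185 185 151  78  30  33  38  42  41  41  40  41  39  40
  38  38  37  38  39  38  38  38  37  36  36  33  29  26  83 125 137 136
 136 135 136 138 138 137]
rib col [194 194 195 195 194 166  94  31  36  38  40  43] [ 37  36  35  36  35  32  28  41 136 174 182 183 182 183 182 183]
```

Run:
```python
from h import *
im,P=load("w6")
for z in(.022,):
    a,b=plane(P,(313.5,63.5),z),plane(P,(317.2,170.8),z);d=a-b
    print(z,a,b,(a+b)/2,np.linalg.norm(d),np.degrees(np.arctan2(d[1],d[0])))
# rib top edges (z .048) at row 120 and rows
print(plane(P,(316,121),.048), plane(P,(315,86),.048))
s=sense();print(s["tcp_pos"],np.degrees(np.arctan2(s["ee_rot"][1,0],s["ee_rot"][0,0])))
t=pose("top")
print("top corners mean",np.mean([plane(t,q,.022) for q in((196,150),(229,146),(242,200),(207,208))],axis=0))
```

```text
0.022 [0.5805 0.3066 0.022 ] [0.4889 0.2786 0.022 ] [0.5347 0.2926 0.022 ] 0.09575634589685916 16.98992197811195
[0.536  0.2922 0.048 ] [0.5628 0.3003 0.048 ]
[0.4797 0.2736 0.2501] 15.156935195788257
top corners mean [0.5304 0.2863 0.022 ]
```

```bash
python3 -m inch '[{"hand":0.3,"slide":[3.5,1.15,-6],"yaw":0.032},{"hand":0.3,"slide":[3.5,1.15,-7],"yaw":0.032},{"hand":0.3,"slide":[3.5,1.15,-7],"yaw":0.032},{"hand":0.3,"slide":[3.5,1.15,-7],"yaw":0.032}]'
python3 - <<'E'
from h import *
s=snap("w7");print(s["tcp_pos"],np.load("pics/w7.npz")["T"][:3,3])
im,P=load("w7");g=cv2.cvtColor(im,cv2.COLOR_BGR2GRAY)
a,b=proj(P,(.5805,.3066,.022)),proj(P,(.4889,.2786,.022));print(a,b)
def cen(q,thr=168,w=22):
    x,y=map(int,np.round(q));sub=(g[max(0,y-w):y+w,x-w:x+w]<thr).astype(np.uint8)
    n,l,st,c=cv2.connectedComponentsWithStats(sub);i=max(range(1,n),key=lambda i:st[i,4]*(np.hypot(*(c[i]-w))<8));return c[i]+[x-w,max(0,y-w)],st[i]
for q in(a,b): print(cen(q))
cv2.imwrite("pics/w7c.png",im[0:300,200:440])
E
```

```text
time_s: 10.0
tcp_pos: [0.5152, 0.2858, 0.1829]
ee_rot: [[0.956, 0.293, 0.002], [0.293, -0.956, 0.001], [0.002, -0.001, -1.0]]
wrist_force: [0.9, 0.1, 0.7]
gripper_width: 0.721
[0.5152 0.2858 0.1829] [ 0.086  -0.0006 -0.0925]
[318.8148 114.1231] [318.8472 236.3771]
(array([318.6866, 114.1054]), array([ 12,  12,  21,  21, 351], dtype=int32))
(array([318.6791, 236.4104]), array([ 15,  17,  14,  12, 134], dtype=int32))
```

View pics/w7c.png

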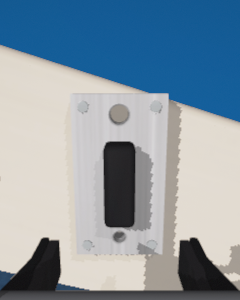

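w7: cover squarely below the open jaws (in the crop: large hole (118,113), small hole (118,236), rib between); both holes within 0.3 px of the prediction from w6, so position and height 22 mm are confirmed.

```bash
python3 -m inch '[{"hand":0.3,"slide":[1.97,0.6,-1],"yaw":0},{"hand":0.3,"slide":[1.97,0.6,-5.5],"yaw":0},{"hand":0.3,"slide":[1.97,0.6,-8.2],"yaw":0},{"hand":0.3,"slide":[1.97,0.6,-8.6],"yaw":0},{"hand":0.3,"slide":[1.97,0.6,-8.6],"yaw":0},{"hand":1,"slide":[1.97,0.6,-8.6],"yaw":0},{"hand":1,"slide":[1.97,0.6,-8.6],"yaw":0},{"hand":1,"slide":[1.97,0.6,-8.6],"yaw":0},{"hand":1,"slide":[1.97,0.6,-8.6],"yaw":0},{"hand":1,"slide":[1.97,0.6,-8.6],"yaw":0}]'
```

```text
time_s: 11.3
tcp_pos: [0.5347, 0.2919, 0.0953]
ee_rot: [[0.956, 0.293, 0.0], [0.293, -0.956, -0.0], [-0.0, 0.0, -1.0]]
wrist_force: [-0.1, 0.5, 0.0]
gripper_width: 0.25
```

```bash
python3 -m inch '[{"hand":1,"slide":[0,0,3],"yaw":0},{"hand":1,"slide":[0,0,8],"yaw":0},{"hand":1,"slide":[-9.65,-41.45,11],"yaw":-0.243},{"hand":1,"slide":[-9.65,-41.45,11],"yaw":-0.243},{"hand":1,"slide":[-9.65,-41.45,11],"yaw":-0.243},{"hand":1,"slide":[-9.65,-41.45,11],"yaw":-0.243},{"hand":1,"slide":[-9.65,-41.45,11],"yaw":-0.243},{"hand":1,"slide":[-9.65,-41.45,11],"yaw":-0.243},{"hand":1,"slide":[-9.65,-41.45,11],"yaw":-0.243},{"hand":1,"slide":[-9.65,-41.45,11],"yaw":-0.243}]'
python3 -m inch '[{"hand":1,"slide":[0,0,0],"yaw":0},{"hand":1,"slide":[0,0,0],"yaw":0}]'
python3 - <<'E'
from h import *
s=snap("w8");im,P=load("w8");print(s["tcp_pos"],np.load("pics/w8.npz")["T"][:3,3],s["moment"])
cv2.imwrite("pics/w8c.png",cv2.resize(im[60:300,200:440],(600,600)))
E
```

```text
time_s: 12.55
tcp_pos: [0.4365, -0.1252, 0.205]
ee_rot: [[0.999, 0.048, -0.001], [0.048, -0.999, 0.0], [-0.001, -0.0, -1.0]]
wrist_force: [0.1, -0.3, -2.2]
gripper_width: 0.249
time_s: 12.8
tcp_pos: [0.4384, -0.1217, 0.205]
ee_rot: [[0.998, 0.056, -0.0], [0.056, -0.998, 0.0], [-0.0, -0.0, -1.0]]
wrist_force: [-1.2, 0.1, -2.3]
gripper_width: 0.249
[ 0.4384 -0.1217  0.205 ] [ 0.0858 -0.0009 -0.0925] [ 0.0296 -0.0491 -0.0278]
```

View pics/w8c.png

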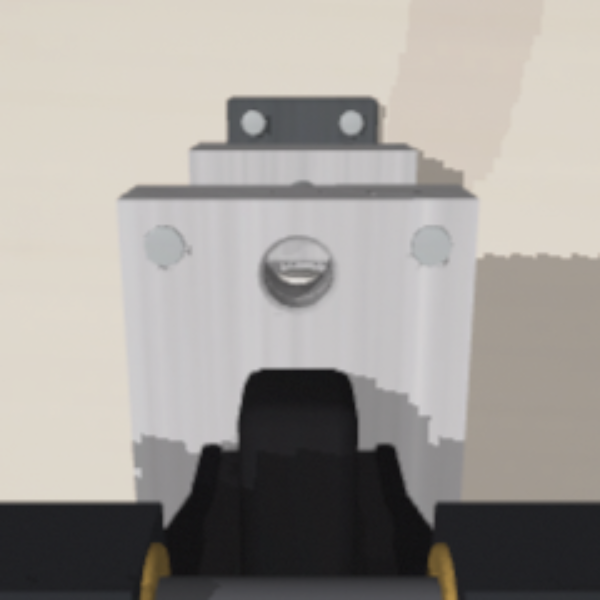

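Run:
```python
from h import *
im,P=load("w8");s=sense();R=s["ee_rot"];t=s["tcp_pos"];print(t,np.degrees(np.arctan2(R[1,0],R[0,0])))
T=lambda u,v,z:R.T@(plane(P,(u,v),z)-t)*1000
g=cv2.cvtColor(im,cv2.COLOR_BGR2GRAY);print("col300",g[112:145,300]);print("row124",g[124,272:282],g[124,360:372]);print("row150",g[150,244:254],g[150,385:397])
print("hole",T(319.2,168.4,.1317));print("cover top edge",T(319,139.6,.1317),"bot",T(319,134.8,.1097))
print("block edge",T(321,120.8,.03), "sides",T(276,124,.03),T(366.4,124,.03))
print("cover sides",T(247.9,150,.1317),T(390.6,150,.1317))
print("model lower: thick dowel",R.T@(np.array([.4382+.048*.9985,-.1219+.048*.0544,.048])-t)*1000)
```

```text
[ 0.4384 -0.1216  0.2051] 3.215401906371746
col300 [182 152 103  82  83  94 106 109 175 196 196 195 196 196 196 195 196 196
 195 195 196 182 137 115 114 113 114 147 191 203 203 203 203]
row124 [216 215 216 204 190 190 194 196 199 199] [196 193 190 190 192 191 173 150 144 144 143 144]
row150 [216 216 215 209 205 205 205 204 204 203] [197 197 197 198 199 203 212 216 216 216 216 216]
hole [47.9478 -0.7347 73.3566]
cover top edge [62.1233 -0.8211 73.3525] bot [61.5924 -0.8224 95.3526]
block edge [ 61.9733   0.7032 175.0524] sides [ 59.6013 -33.7865 175.056 ] [ 59.5399  35.5021 175.0501]
cover sides [ 57.1187 -35.3908  73.3569] [57.0583 33.98   73.3509]
model lower: thick dowel [ 47.7813   0.3573 157.0565]
```

w8: cover held level over the block; hole at (319,168), block edge shows it 1.5 mm off laterally (tool y), x agrees within 0.5 mm.

```bash
python3 -m inch '[{"hand":1,"slide":[0,-0.15,-3],"yaw":-0.001},{"hand":1,"slide":[0,-0.15,-5.2],"yaw":-0.001},{"hand":1,"slide":[0,-0.15,-5.2],"yaw":-0.001},{"hand":1,"slide":[0,-0.15,-5.2],"yaw":-0.001}]'
python3 - <<'E'
from h import *
print(sense()["tcp_pos"])
s=snap("w9");im,P=load("w9");R=s["ee_rot"];t=s["tcp_pos"];T=lambda u,v,z:R.T@(plane(P,(u,v),z)-t)*1000
zc=t[2]-.0953+.022;g=cv2.cvtColor(im,cv2.COLOR_BGR2GRAY).astype(int)
for z,x in((.03,62),(zc,57)):
  for z0 in [z]:
    c=proj(P,R@np.array([x/1000,0,z0-t[2]])*1+t);a=proj(P,t+R@np.array([x/1000,-.035,0])+[0,0,z-t[2]]);b=proj(P,t+R@np.array([x/1000,.035,0])+[0,0,z-t[2]])
    print(z,a,b,g[int(round(a[1]))][int(a[0])-7:int(a[0])+9],g[int(round(b[1]))][int(b[0])-7:int(b[0])+9])
cv2.imwrite("pics/w9c.png",np.vstack([cv2.resize(im[60:200,220:420],(720,504))]))
E
```

```text
time_s: 13.35
tcp_pos: [0.439, -0.1236, 0.154]
ee_rot: [[0.998, 0.055, 0.001], [0.055, -0.998, -0.0], [0.001, 0.0, -1.0]]
wrist_force: [0.2, 0.3, -2.2]
gripper_width: 0.249
[ 0.439  -0.1236  0.154 ]
0.03 [264.2529 128.6595] [376.662  128.5972] [216 216 215 216 211 193 178 178 181 184 186 186 186 186 184 183] [177 178 180 180 179 162 143 180 205 204 205 205 205 205 205 206]
0.08066174712256147 [248.9392 150.636 ] [392.8684 150.5586] [216 216 216 216 216 215 209 204 205 204 203 203 202 200 198 197] [196 196 196 197 199 194 172 155 155 168 201 216 215 216 216 215]
```

View pics/w9c.png

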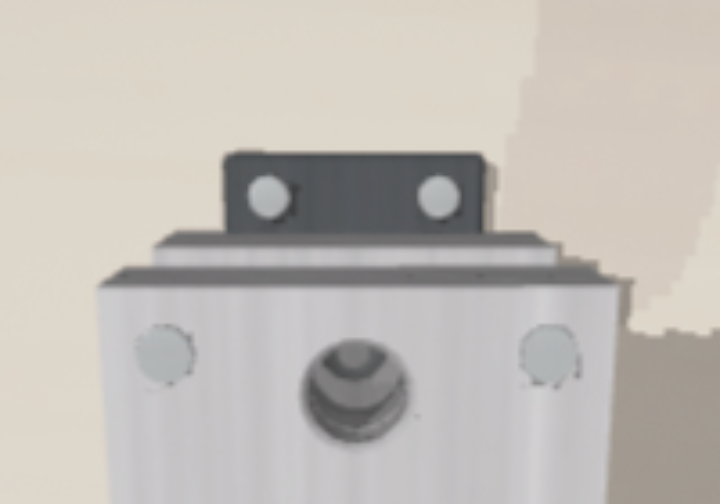

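w9: the thick dowel shows through the large hole, centred to about 0.5 mm (crop (352,360) against hole (356,390)); block and cover centred to 0.5 mm. Lowering now in steps.

```bash
python3 -m inch '[{"hand":1,"slide":[-0.05,0.04,-0.8],"yaw":0},{"hand":1,"slide":[-0.05,0.04,-1.4],"yaw":0},{"hand":1,"slide":[-0.05,0.04,-1.8],"yaw":0},{"hand":1,"slide":[-0.05,0.04,-2.0],"yaw":0},{"hand":1,"slide":[-0.05,0.04,-2.0],"yaw":0}]'
```

```text
time_s: 14.02
tcp_pos: [0.4378, -0.1237, 0.1331]
ee_rot: [[0.999, 0.053, 0.0], [0.053, -0.999, 0.0], [0.0, -0.0, -1.0]]
wrist_force: [1.4, 0.6, -2.9]
gripper_width: 0.251
```

```bash
python3 -m inch '[{"hand":1,"slide":[0,0,-0.3],"yaw":0},{"hand":1,"slide":[0,0,-0.5],"yaw":0},{"hand":1,"slide":[0,0,-0.7],"yaw":0},{"hand":1,"slide":[0,0,-0.8],"yaw":0},{"hand":1,"slide":[0,0,-0.8],"yaw":0},{"hand":1,"slide":[0,0,-0.8],"yaw":0}]'
```

```text
time_s: 14.78
tcp_pos: [0.4379, -0.1237, 0.126]
ee_rot: [[0.999, 0.054, 0.001], [0.054, -0.999, -0.0], [0.001, 0.0, -1.0]]
wrist_force: [-0.4, 2.1, 6.3]
gripper_width: 0.25
```

```bash
python3 -m inch '[{"hand":1,"slide":[0,0,-0.08],"yaw":0},{"hand":1,"slide":[0,0,-0.15],"yaw":0},{"hand":1,"slide":[0,0,-0.2],"yaw":0},{"hand":1,"slide":[0,0,-0.2],"yaw":0}]'; python3 -c "
from h import *
s=sense();print(s['tcp_pos'],s['wrist_force'],s['moment'])"
```

```text
time_s: 15.28
tcp_pos: [0.4379, -0.1237, 0.1252]
ee_rot: [[0.999, 0.054, 0.001], [0.054, -0.999, -0.0], [0.001, 0.001, -1.0]]
wrist_force: [-4.6, 2.8, 16.9]
gripper_width: 0.248
[ 0.4379 -0.1237  0.1252] [-4.593   2.789  16.9484] [ 0.9789  1.3738 -0.031 ]
```

```bash
python3 -m inch '[{"hand":1,"slide":[-0.05,0.04,0],"yaw":0},{"hand":1,"slide":[-0.05,0.04,-0.1],"yaw":0},{"hand":1,"slide":[-0.05,0.04,-0.1],"yaw":0}]'
python3 - <<'E'
from h import *
s=sense();print(s['tcp_pos'],s['wrist_force'],s['moment'],s['gripper_width'])
im=capture("side");t=capture("top")
cv2.imwrite("pics/fin.png",np.vstack([cv2.resize(im[205:305,285:445],(800,500),interpolation=cv2.INTER_CUBIC)]))
for n,a in(("side",im),("top",t)):
    d=np.abs(a.astype(int)-cv2.imread(f"pics/{n}0.png")).max(2)
    for lab,p in(("jar",(.588,-.175,.05)),("jar lid",(.59,-.174,.1)),("w small",(.586,.058,.014)),("w large",(.59,0,.017))):
        u,v=proj(pose(n),p).astype(int);print(n,lab,(u,v),(d[v-8:v+9,u-8:u+9]>25).mean().round(2))
E
```

```text
time_s: 15.65
tcp_pos: [0.4379, -0.1236, 0.1251]
ee_rot: [[0.999, 0.055, 0.002], [0.055, -0.999, -0.001], [0.002, 0.001, -1.0]]
wrist_force: [-6.3, 2.0, 24.6]
gripper_width: 0.25
[ 0.4379 -0.1236  0.1251] [-6.2805  1.9739 24.5787] [ 0.6044  1.7377 -0.0843] 0.24996101021426972
side jar (np.int64(429), np.int64(247)) 0.0
side jar lid (np.int64(433), np.int64(224)) 0.0
side w small (np.int64(360), np.int64(212)) 1.0
side w large (np.int64(376), np.int64(221)) 1.0
top jar (np.int64(429), np.int64(154)) 0.0
top jar lid (np.int64(435), np.int64(148)) 0.01
top w small (np.int64(322), np.int64(154)) 0.0
top w large (np.int64(347), np.int64(153)) 0.01
```

The viewer limit is reached, so I check flushness numerically from the side camera: the heights of the cover edge and seam at several places.

Run:
```python
from h import *
S=pose("side");g=cv2.GaussianBlur(cv2.cvtColor(capture("side"),cv2.COLOR_BGR2GRAY),(1,1),0).astype(int)
o=np.array([.438,-.1232]);th=np.radians(3.1);A=np.array([[np.cos(th),-np.sin(th)],[np.sin(th),np.cos(th)]])
zs=np.arange(0,.066,.002)
for lab,pts in (("y- face",[(-55,-35),(-25,-35),(25,-35),(55,-35)]),("x- face",[(-63,-30),(-63,0),(-63,30)])):
    for p in pts:
        w=o+A@(np.array(p)/1000)
        v=[]
        for z in zs:
            u=proj(S,(*w,z));v.append(int(cv2.getRectSubPix(g.astype(np.float32),(1,1),tuple(map(float,u)))[0,0]))
        print(lab,p,proj(S,(*w,.03)).round(),v)
print(sense()["wrist_force"])
```

```text
y- face (-55, -35) [334. 286.] [122, 115, 112, 112, 112, 112, 113, 114, 114, 113, 113, 113, 113, 112, 113, 114, 114, 113, 113, 112, 111, 111, 111, 111, 111, 113, 114, 115, 111, 108, 108, 107, 105]
y- face (-25, -35) [348. 280.] [122, 115, 111, 111, 111, 112, 112, 113, 113, 112, 113, 114, 114, 112, 112, 113, 113, 113, 112, 111, 111, 112, 113, 113, 111, 111, 113, 114, 116, 117, 118, 116, 113]
y- face (25, -35) [370. 271.] [120, 114, 112, 111, 112, 113, 112, 112, 111, 111, 111, 111, 112, 111, 111, 112, 113, 113, 113, 111, 110, 111, 112, 112, 113, 118, 156, 172, 174, 177, 180, 180, 176]
y- face (55, -35) [383. 265.] [116, 114, 112, 111, 111, 113, 113, 112, 111, 111, 111, 111, 111, 111, 111, 111, 111, 111, 112, 111, 111, 111, 111, 111, 113, 127, 154, 170, 174, 180, 183, 183, 183]
x- face (-63, -30) [328. 286.] [106, 104, 105, 105, 105, 106, 106, 106, 107, 107, 106, 106, 105, 106, 106, 106, 106, 105, 105, 104, 105, 105, 104, 105, 107, 109, 109, 109, 107, 106, 104, 104, 104]
x- face (-63, 0) [319. 277.] [75, 80, 89, 97, 102, 103, 103, 103, 104, 104, 104, 105, 104, 104, 104, 104, 103, 103, 103, 103, 103, 103, 103, 104, 107, 108, 108, 109, 112, 115, 117, 117, 117]
x- face (-63, 30) [311. 269.] [93, 99, 103, 104, 105, 105, 106, 106, 105, 106, 106, 106, 104, 104, 104, 104, 105, 105, 106, 106, 104, 104, 105, 105, 107, 109, 111, 128, 168, 183, 186, 186, 186]
[-5.8296  1.2133 23.7115]
```

```bash
cat > edge.py <<'E'
from h import *
S=pose("side");I=[cv2.cvtColor(cv2.imread("pics/side0.png"),cv2.COLOR_BGR2GRAY),cv2.cvtColor(capture("side"),cv2.COLOR_BGR2GRAY)]
o=np.array([.438,-.1232]);th=np.radians(3.1);A=np.array([[np.cos(th),-np.sin(th)],[np.sin(th),np.cos(th)]])
for p in [(-50,-35),(-35,-35),(25,-35),(40,-35),(55,-35),(-63,-20),(-63,-10),(-63,0),(-63,10),(-63,20),(-63,30)]:
    w=o+A@(np.array(p)/1000);r=[]
    for im,z0 in zip(I,(.030,.052)):
        zs=np.arange(z0-.008,z0+.009,.0005)
        v=np.array([cv2.getRectSubPix(im.astype(np.float32),(1,1),tuple(map(float,proj(S,(*w,z)))))[0,0] for z in zs])
        gr=np.abs(v[4:]-v[:-4]);k=gr.argmax();r+=[round((zs[k+2])*1000,1),int(gr[k])]
    print(p,"block top (before) z,contrast",r[:2],"cover top",r[2:],"diff",round(r[2]-r[0],1))
print(sense()["wrist_force"],sense()["tcp_pos"])
E
python3 edge.py
```

```text
(-50, -35) block top (before) z,contrast [np.float64(29.5), 31] cover top [np.float64(51.5), 2] diff 22.0
(-35, -35) block top (before) z,contrast [np.float64(29.5), 28] cover top [np.float64(58.0), 4] diff 28.5
(25, -35) block top (before) z,contrast [np.float64(35.5), 31] cover top [np.float64(51.0), 37] diff 15.5
(40, -35) block top (before) z,contrast [np.float64(29.0), 23] cover top [np.float64(51.5), 28] diff 22.5
(55, -35) block top (before) z,contrast [np.float64(30.0), 23] cover top [np.float64(50.5), 30] diff 20.5
(-63, -20) block top (before) z,contrast [np.float64(27.5), 26] cover top [np.float64(45.0), 1] diff 17.5
(-63, -10) block top (before) z,contrast [np.float64(27.0), 29] cover top [np.float64(59.5), 4] diff 32.5
(-63, 0) block top (before) z,contrast [np.float64(27.0), 19] cover top [np.float64(56.0), 5] diff 29.0
(-63, 10) block top (before) z,contrast [np.float64(27.5), 24] cover top [np.float64(56.5), 4] diff 29.0
(-63, 20) block top (before) z,contrast [np.float64(27.5), 27] cover top [np.float64(59.5), 5] diff 32.0
(-63, 30) block top (before) z,contrast [np.float64(28.0), 24] cover top [np.float64(55.0), 40] diff 27.0
[-4.9512  1.7736 23.7105] [ 0.4379 -0.1236  0.1252]
```

The (-63, 30) reading is likely the far rim of the shadowed cover top, not the near edge. I check tilt using the far (y+) rim, which contrasts with the table.

Run:
```python
from h import *
S=pose("side");I=[cv2.cvtColor(cv2.imread("pics/side0.png"),cv2.COLOR_BGR2GRAY),cv2.cvtColor(capture("side"),cv2.COLOR_BGR2GRAY)]
o=np.array([.438,-.1226]);th=np.radians(3.1);A=np.array([[np.cos(th),-np.sin(th)],[np.sin(th),np.cos(th)]])
for p in [(-60,35),(-55,35),(-50,35),(-45,35),(-35,35),(-25,35),(25,35),(40,35),(50,35),(58,35),(63,28),(63,10),(63,-10),(63,-28)]:
    w=o+A@(np.array(p)/1000);out=[]
    for im,z0 in zip(I,(.030,.052)):
        zs=np.arange(z0-.010,z0+.0101,.001)
        v=[int(cv2.getRectSubPix(im.astype(np.float32),(1,1),tuple(map(float,proj(S,(*w,z)))))[0,0]) for z in zs]
        d=np.abs(np.array(v[2:])-np.array(v[:-2]));out+=[round(zs[d.argmax()+1]*1000),int(d.max())]
    print(p,"before",out[:2],"now",out[2:],v)
```

```text
(-60, 35) before [23, 25] now [51, 36] [106, 107, 108, 108, 109, 109, 116, 125, 140, 160, 176, 181, 186, 186, 186, 186, 186, 186, 186, 186, 186]
(-55, 35) before [21, 4] now [51, 35] [105, 102, 103, 104, 106, 108, 115, 126, 140, 158, 175, 180, 185, 186, 186, 186, 186, 186, 186, 186, 186]
(-50, 35) before [21, 4] now [51, 34] [115, 112, 110, 109, 109, 110, 113, 124, 136, 153, 170, 178, 183, 186, 186, 186, 186, 186, 186, 186, 186]
(-45, 35) before [21, 3] now [49, 32] [108, 108, 108, 109, 109, 109, 109, 124, 141, 156, 171, 181, 183, 186, 186, 186, 186, 186, 187, 187, 187]
(-35, 35) before [27, 19] now [50, 45] [109, 109, 109, 109, 109, 110, 110, 116, 138, 161, 172, 182, 185, 186, 186, 186, 186, 186, 186, 185, 185]
(-25, 35) before [25, 4] now [50, 33] [109, 109, 109, 109, 109, 109, 117, 128, 143, 161, 176, 180, 185, 185, 185, 186, 186, 185, 185, 185, 185]
(25, 35) before [29, 4] now [43, 1] [49, 50, 50, 50, 50, 49, 49, 49, 49, 49, 49, 50, 50, 49, 49, 50, 50, 50, 50, 49, 49]
(40, 35) before [23, 21] now [57, 8] [47, 47, 47, 47, 47, 47, 47, 47, 47, 47, 47, 47, 48, 48, 51, 55, 59, 62, 65, 66, 66]
(50, 35) before [29, 5] now [46, 5] [46, 46, 46, 46, 49, 51, 53, 55, 56, 56, 56, 56, 56, 55, 54, 54, 53, 53, 50, 48, 47]
(58, 35) before [28, 5] now [44, 1] [46, 46, 46, 45, 45, 46, 46, 46, 46, 45, 45, 45, 46, 46, 46, 46, 46, 46, 47, 47, 48]
(63, 28) before [23, 18] now [45, 9] [65, 62, 59, 54, 50, 48, 46, 45, 45, 44, 44, 44, 45, 45, 46, 48, 49, 50, 50, 50, 50]
(63, 10) before [31, 10] now [43, 5] [51, 46, 46, 46, 46, 46, 46, 45, 45, 45, 44, 44, 44, 44, 44, 45, 46, 46, 45, 44, 44]
(63, -10) before [26, 5] now [57, 55] [169, 170, 170, 171, 172, 173, 176, 178, 180, 182, 183, 183, 177, 155, 133, 106, 78, 62, 52, 45, 45]
(63, -28) before [22, 27] now [43, 26] [120, 133, 146, 156, 167, 171, 175, 177, 180, 182, 182, 183, 183, 183, 183, 183, 183, 183, 183, 183, 183]
```

```bash
python3 -c "
from h import *
s=sense();print(s['time_s'],s['tcp_pos'],s['wrist_force'],s['gripper_width']);print(finish_job())"
```

```text
15.9 [ 0.4379 -0.1236  0.1252] [-5.9268  1.6089 23.5621] 0.24626932905850119
the job is handed in; nothing more can be done
None
```

I laid the battery in the trough and let go. I then put the cover on over both dowels and pressed it down. I handed the job in at 15.9 s, still gripping the cover and pushing with about 26 N.

**Battery:** the wrist and side pictures, taken before the cover went on, show it inside the trough.

**Cover shut:**
- The downward force rose steeply and the tool stopped at 125.2 mm; I expected 125.3 mm when flush.
- The cover's top edges read about 50–51.5 mm in the side camera, against 52 mm nominal. That camera had read the lower half about 0.5–1 mm low, so I found no tilt or gap to within about 1 mm.
- The seam itself could not be seen in the shadow.
- One edge reading, at the corner by the thin dowel, disagreed (55 mm). I put it down to the far rim of the shaded cover top, because the rim readings on that side were level.

**Bystanders:** the jar and both weights are unchanged in the top view. In the side view the jar is also unchanged, but that check failed for the weights, most likely because the arm blocks the view.

**Other checks:**
- A sideways force of about 6 N on the dowels remained at the end.
- The 12-picture viewing limit had run out, so I made the final checks from pixel values and not by eye.

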